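Key the drive pulley onto a carton sealer's belt shaft

TASK

The side-belt drive of the carton sealer is on the packing bench with its shaft bare. Take the long square key out of the wooden block and drop it all the way down into the shaft's slot; only then slide the toothed pulley onto the shaft, feeling round gently until its keyway finds the key, and bring it fully home on the collar without dropping it or leaning hard on it (never more than 30 N). Let go of it, and leave the other two pins and the plain idler where they are.

Things in the scene. Friction and masses are not known exactly. Their poses are not given: they have to be found in the camera images.
- drive: Drive unit, fixed: grey gearbox block 130 x 130 x 36 mm high, blue motor lying off its +x side (64 mm thick, reaching 198 mm from the shaft axis, top 80 mm above the table); a dark collar stands on the block and the upright shaft in it. Origin on the shaft axis at table height, z up; +x is the side of the key slot.
- shaft_foot (a point): Point on the shaft axis at the collar's flat top, 60 mm above the table; axes as drive. The collar is dark steel, 60 mm in diameter, 24 mm high. The shaft rises 40 mm above it.
- shaft_top (a point): Centre of the shaft's top end, 100 mm above the table; axes as drive. Bright steel shaft, 30 mm in diameter, top edge chamfered 2.5 mm. The slot in its +x side is 11.2 mm wide, open outwards and at the top (mouth widened to 13.6 mm), its floor 9.9 mm from the axis, running the whole height.
- key_seat (a point): Where the key's centre must come to lie, 15.6 mm from the axis along the slot's +x, 65 mm above the table; axes as drive. Inside the collar the slot is a closed pocket 9.9 to 21.3 mm from the axis (22.9 at its mouth), 24 mm deep. Let go once its foot is a few mm in the pocket, the key drops the rest by its own weight; its top is then 6 mm below the shaft's top.
- key_block: Wooden block, fixed to the table, 140 mm along x, 45 mm along y, 34 mm high; origin at the centre of its underside, z up. Three 11.4 mm square holes in a row along x, at x = -45, 0 and 45 mm, 28 mm deep. The key, the short key and the dowel stand upright in them in any order.
- key_center (a point): Centre of the key: loose plain steel bar 10 x 10 mm, 58 mm long (both ends alike, sharp-edged), about 40 g, upright in a hole of the block, sticking out 30 mm, its sides parallel to the block's x and y. z along its length, x and y square to its sides.
- pulley_center (a point): Centre (on the axis, half-way up) of the loose toothed belt pulley, about 0.4 to 0.6 kg, 36 mm high, lying flat on the table: toothed rim 84 mm across below, 14 mm high; smooth round boss 56 mm in diameter above it, 22 mm high, to be gripped. z up. Fully home its underside rests on the collar and this point is 18 mm above shaft_foot.
- pulley_top (a point): Centre of the boss's top face, axes as pulley_center. Clamped in it is a dark bush with a through bore of 31.4 mm and one keyway 11.6 mm wide, out to 22.8 mm from the axis. Seen from above, the keyway is turned anticlockwise from this +x by 0.2 to 1.3 rad; just how far is not measured. See it, or find it by turning the pulley as it rests lightly on the key. The bush does not turn in the pulley.
- short_key_center (a point): Centre of a shorter square key, 10 x 10 x 44 mm, in another hole of the block: leave it.
- dowel_center (a point): Centre of a round steel dowel pin, 10 mm in diameter, 58 mm long, in another hole of the block: leave it.
- idler_center (a point): Centre of a plain aluminium idler wheel without teeth or keyway, 60 mm across, 22 mm high, lying flat: leave it.
Things that resemble listed ones, but are neither listed nor needed, are in the scene too. What is shaped like the part that bears pulley_center but green is not meant.

How it is judged:
By the outcome, as a careful person would: the job done as asked, in the order asked, and still so for the second after the job is handed in, with the robot touching nothing.
It also fails if it takes over 72 s, if anything falls off the work surface, if the arm or the gripper's body presses on something with over 40 N, if the wrist force passes 120 N, or if a joint passes its speed limit or range.

ROBOT

A 7-joint arm with a two-finger parallel gripper is mounted at the origin on the work surface. World frame = base frame: x ahead of the robot, y to its left, z up, the work surface at z = 0. Lengths are in mm, angles in rad, forces in N, time in s.
With the tool pointing down it reaches from about 350 to 900 mm from the base axis. Payload 7.2 kg.
Tool frame: the origin (TCP) lies midway between the tips of the shut fingers; the grasp point (between the pads) lies 19 mm behind it (grip_depth is the distance from the TCP to the grasp point, in mm); z points along the fingers, y is the direction in which the jaws open and shut (so a half turn about z gives the same grasp; the last joint's range is limited). The gripper opens to 85 mm and grips with 20 to 120 N. Pads are 22 mm wide; open, the fingers measure 114 mm over their backs; the gripper's body (76 mm by 85 mm) begins 54 mm behind the grasp point. The pads swing forward as they close: fully open they stand 13 mm farther back than shut.
Start: joints at [1.046, 0.411, -0.013, 1.596, 0.006, 1.134, -0.082], TCP at [275.663, -560.926, 231.297] pointing down, gripper open.
Joint ranges: [-2.95, 2.95], [-0.29, 1.99], [-1.47, 1.44], [0.14, 2.54], [-1.03, 4.17], [0.13, 1.85], [-2.86, 2.86]. Speed limits (rad/s): [2.39, 2.39, 3.01, 3.01, 3.14, 3.14, 3.14].

INTERFACE

Orientations are given as a unit quaternion [w, x, y, z].
In Python, from rig import observe, capture, sign_off, trace, grip_depth gives the robot as it stands.
- The arm moves only by the shell command python3 -m jog 'ROWS'. ROWS is JSON, a list that holds one entry, the list of rows, each a list of 7 numbers: the turn, a rotation vector about the world's x, y, z in rad, then the shift along the world's x, y, z in m, then the gripper's target within -1 to 1 (shut at 1, half-way at 0, fully open at -1). In form: [[[rx, ry, rz, dx, dy, dz, gripper], ...]]. A call has 1 to 10 rows; each row shifts and turns the pose as measured when the row begins; what a row does not reach is not made up. A row lasts 1/8 s, in which the tool goes at most 62.5 mm and 10.7 degrees, less where a joint would pass 70% of its speed; a pose out of reach is approached as far as the arm can. A call with a gripper value outside its range is refused whole. The fingers move at their own pace and stop on an object; the grip force is fixed at half the most. Time passes only in rows, so rows that do not move let the fingers close. It gives the time, the measured TCP pose, the force and the opening at its end, in the units of the state.
- observe(): the state, without advancing time (a new reading comes with each control period).
- capture(name): name is "scene" or "side" or "wrist"; returns a dict with "pixels" (480x640x3 uint8, blue, green, red), "z_map" (480x640 float32, mm along the optical axis (not along the pixel's ray), 0 where there is no reading), "fx", "fy", "cx", "cy" (pixels), "distortion" ([k1, k2, p1, p2, k3] as OpenCV has them; the pictures are not rectified), "extrinsics" (4x4, takes a point from world to camera coordinates); the wrist camera has in their place "tool_from_camera" (4x4, takes a point from camera to tool coordinates, whose origin is the TCP and whose axes are the flange's). Camera axes: x right, y down, z forward; pixel columns grow to the right and rows downward; lengths in mm; the calibration is good to about 2 mm. A picture is of the moment at which its call begins: read the wrist's pose just before it.
- sign_off(): hands the job in, once; it reports no verdict.
Trained networks look in a picture, given as the dict that the camera call returned (one of the last four; its "shot" number tells which), for a name from the list of things; names that differ only in an ending like _2 or _b are one class to them, and where a whole thing is asked for, a point or a joint stands for the part that bears it (a point fixed in the world has none). Each returns a list of dicts, best first, with "p" (0 to 1); they miss things now and then, are a little off and sometimes report something else, mostly with a low value. They report only what shows in the picture. A call takes as long as a camera call. They do not tell look-alikes from the thing itself.
- trace(picture, name): "mask" (480x640 bool, what is visible of it) and "position" ([column, row] in pixels, amid what is visible of it).
The state is a dict: "t": time; "joint_positions": joint angles; "dq": joint speeds; "effort": joint torques, N m; "position": TCP position; "tool_rot": TCP orientation; "wrist_force": force on the tool from outside, world axes, zero at the start; "torque": the same for the moment, N m; "gripper_width": finger opening in mm.
Only numpy, scipy, OpenCV 4.12 (cv2) and the standard library are available. Lean on these libraries where they do the work, as an engineer would, in place of code of your own. Each camera call takes 0.05 s, during which the arm holds its last target. There are 200 camera calls.

## Working session

There is one attempt and no reset: what is moved stays moved. The work goes in short steps, Python scripts to look and compute and a shell command to move; the robot and the scene stay as the last step left them, time stands still between calls to the robot, and variables do not carry over. Pictures are saved under pics/ and viewed, about 8 in all and at most 12, crops included, and the job is handed in when it is done.

```bash
ls; mkdir -p pics
cat > h.py <<'E'
import numpy as np, cv2
from rig import observe, capture, trace, grip_depth
from scipy.spatial.transform import Rotation as R
def T_tool(s):
    q=s["tool_rot"]; T=np.eye(4); T[:3,:3]=R.from_quat([q[1],q[2],q[3],q[0]]).as_matrix(); T[:3,3]=s["position"]; return T
def cam(name):
    s=observe(); c=capture(name)
    c["W"]=np.linalg.inv(c["extrinsics"]) if "extrinsics" in c else T_tool(s)@c["tool_from_camera"]
    return c
def K(c): return np.array([[c["fx"],0,c["cx"]],[0,c["fy"],c["cy"]],[0,0,1.]])
def cloud(c):
    v,u=np.mgrid[0:480,0:640]
    p=cv2.undistortPoints(np.stack([u.ravel(),v.ravel()],1).astype(np.float64)[:,None],K(c),np.array(c["distortion"]))[:,0]
    z=c["z_map"].ravel().astype(float)
    P=np.c_[p*z[:,None],z]@c["W"][:3,:3].T+c["W"][:3,3]
    P[z<=0]=np.nan
    return P.reshape(480,640,3)
def at_z(c,px,z):
    p=cv2.undistortPoints(np.array(px,float).reshape(-1,1,2),K(c),np.array(c["distortion"]))[:,0]
    d=np.c_[p,np.ones(len(p))]@c["W"][:3,:3].T; o=c["W"][:3,3]
    return o+d*((z-o[2])/d[:,2])[:,None]
def proj(c,P):
    E=np.linalg.inv(c["W"]); return cv2.projectPoints(np.array(P,float).reshape(-1,1,3),cv2.Rodrigues(E[:3,:3])[0],E[:3,3],K(c),np.array(c["distortion"]))[0][:,0]
E
python3 - <<'E'
from h import *
s=observe(); print({k:np.round(v,3) for k,v in s.items()}, grip_depth)
for n in ["scene","side"]:
    c=cam(n); P=cloud(c); cv2.imwrite(f"pics/{n}0.png",c["pixels"]); print(n,np.round(c["W"],2).tolist())
    for o in ["drive","key_block","key_center","short_key_center","dowel_center","pulley_center","idler_center"]:
        for r in trace(c,o)[:3]:
            m=r["mask"]; Q=P[m]; Q=Q[~np.isnan(Q[:,0])]
            print(o,round(r["p"],2),np.round(r["position"]),m.sum(),np.round(np.median(Q,0)) if len(Q) else None,np.round(np.percentile(Q,98,axis=0)) if len(Q) else None,np.round(np.percentile(Q,2,axis=0)) if len(Q) else None)
E
```

```text
pics
{'t': np.float64(0.0), 'joint_positions': array([ 1.046,  0.412, -0.013,  1.597,  0.006,  1.134, -0.082]), 'dq': array([ 0.001,  0.   ,  0.001,  0.002, -0.   , -0.001,  0.001]), 'effort': array([ 1.0000e-03, -6.0063e+01,  6.8200e-01, -2.9941e+01,  1.4000e-02,
        1.0000e-02, -0.0000e+00]), 'position': array([ 275.425, -560.49 ,  230.445]), 'tool_rot': array([-0.001,  0.974,  0.226, -0.   ]), 'wrist_force': array([0.162, 0.253, 1.043]), 'torque': array([ 0.041, -0.011,  0.06 ]), 'gripper_width': np.float64(85.769)} 18.700000000000003
scene [[0.49, 0.72, -0.49, 1005.81], [0.87, -0.41, 0.27, -282.84], [-0.01, -0.56, -0.83, 892.64], [0.0, 0.0, 0.0, 1.0]]
drive 0.68 [358. 281.] 7493 [592. -10.  42.] [732.  89.  98.] [486. -73.  13.]
key_block 0.83 [211. 341.] 2093 [ 572. -268.   33.] [ 630. -239.   36.] [ 494. -298.    3.]
key_center 0.5 [204. 331.] 89 [ 562. -269.   57.] [ 564. -263.   66.] [ 555. -274.   35.]
dowel_center 0.6 [190. 312.] 60 [ 517. -277.   51.] [ 519. -272.   65.] [ 513. -280.   33.]
pulley_center 0.82 [436. 230.] 1303 [559. 197.  15.] [590. 238.  37.] [519. 166
[... 299 characters left out ...]
], [-0.36, 0.65, -0.67, 634.3], [0.01, -0.71, -0.7, 762.51], [0.0, 0.0, 0.0, 1.0]]
drive 0.58 [296. 252.] 6301 [565.  27.  35.] [723. 106.  96.] [473. -50.   7.]
key_block 0.64 [357. 177.] 1285 [ 552. -253.   29.] [ 621. -234.   34.] [ 489. -292.   -0.]
dowel_center 0.46 [377. 166.] 38 [ 512. -273.   50.] [ 517. -269.   62.] [ 510. -278.   35.]
pulley_center 0.97 [286. 413.] 2235 [464. 329.  14.] [507. 358.  36.] [431. 284.  -2.]
pulley_center 0.67 [372. 430.] 2345 [341. 301.  14.] [381. 330.  36.] [304. 258.  -2.]
pulley_center 0.22 [376. 167.] 59 [ 512. -274.   49.] [ 525. -268.   62.] [ 509. -354.   -2.]
idler_center 0.67 [159. 357.] 1188 [703. 315.  20.] [735. 340.  23.] [679. 283.  -2.]
```

View pics/scene0.png

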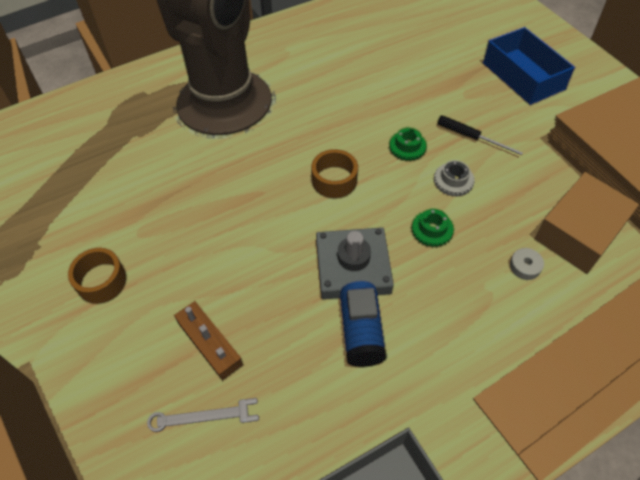

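View pics/side0.png

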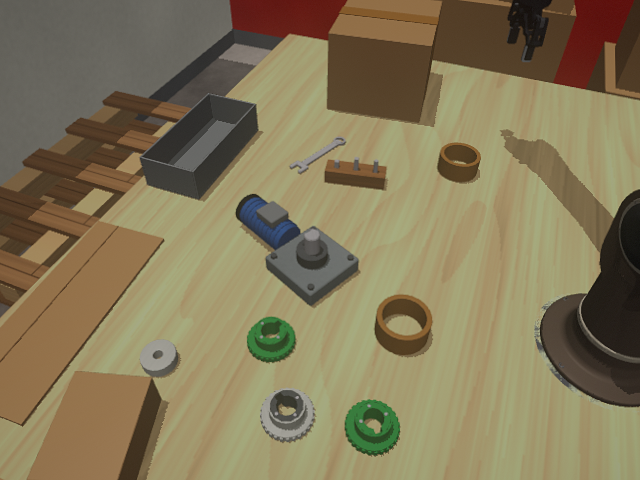

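The grey pulley is at (455,177) in the scene view and (288,413) in the side view. The two green ones are decoys. The block with three pins is at (208,340), the drive at (355,260) and the idler at (526,263). Next I get coarse poses, then go to the block.

Run:
```python
from h import *
np.set_printoptions(suppress=True,precision=3)
for n in ["scene","side"]:
    c=cam(n); P=cloud(c)
    for o,lo,hi in [("key_block",31,37),("drive",33,39),("drive",92,104),("drive",57,63)]:
        m=trace(c,o)[0]["mask"]; Q=P[m]; Q=Q[(Q[:,2]>lo)&(Q[:,2]<hi)]
        r=cv2.minAreaRect(Q[:,:2].astype(np.float32)); print(n,o,lo,len(Q),np.round(r[0]),np.round(r[1]),round(r[2],1),np.round(Q.mean(0)))
    ms=P[trace(c,"drive")[0]["mask"]]; b=ms[(ms[:,2]>66)&(ms[:,2]<84)]; print("motor",np.median(b,0))
    for r in trace(c,"pulley_center")[:3]:
        Q=P[r["mask"]]; Q=Q[Q[:,2]>32]; 
        if len(Q)>5: print(n,"pulley top",np.round(Q.mean(0)),[np.round(x) for x in cv2.minEnclosingCircle(Q[:,:2].astype(np.float32))[:1]])
c=cam("wrist"); print(c["tool_from_camera"],c["fx"],c["cx"],c["cy"])
```

```text
scene key_block 31 1613 [ 558. -268.] [143.  46.] 10.7 [ 563. -269.   33.]
scene drive 33 2646 [609.  -2.] [129. 263.] 65.3 [558.  21.  35.]
scene drive 92 202 [549.  26.] [28. 28.] 1.4 [549.  26.  98.]
scene drive 57 886 [625. -11.] [ 59. 225.] 64.1 [629. -12.  60.]
motor [658.289 -25.846  77.835]
scene pulley top [552. 206.  35.] [array([552., 206.])]
scene pulley top [343. 288.  35.] [array([342., 288.])]
scene pulley top [470. 318.  35.] [array([471., 318.])]
side key_block 31 473 [ 557. -266.] [139.  49.] 11.4 [ 555. -264.   32.]
side drive 33 1885 [607.   2.] [130. 263.] 65.5 [551.  38.  35.]
side drive 92 163 [545.  31.] [29. 27.] 58.1 [545.  31.  97.]
side drive 57 638 [622.  -9.] [ 59. 228.] 64.0 [613.   3.  59.]
motor [643.565 -10.123  77.038]
side pulley top [551. 210.  34.] [array([550., 207.])]
side pulley top [343. 290.  34.] [array([343., 290.])]
side pulley top [586.  21.  49.] [array([604.,   4.])]
[[   0.001   -0.96    -0.28    70.43 ]
 [   1.       0.001    0.001    0.402]
 [  -0.      -0.28     0.96  -142.686]
 [   0.       0.       0.       1.   ]] 343.0428319482763 320.96518978679666 238.0452368257898
```

```bash
python3 -m jog '[[[0,0,-0.07,0.036,0.037,-0.009,-1],[0,0,-0.07,0.036,0.037,-0.009,-1],[0,0,-0.07,0.036,0.037,-0.009,-1],[0,0,-0.06,0.036,0.037,-0.009,-1],[0,0,0,0.036,0.037,-0.009,-1],[0,0,0,0.036,0.037,-0.009,-1],[0,0,0,0.036,0.037,-0.009,-1],[0,0,0,0.036,0.037,-0.009,-1],[0,0,0,0,0,0,-1]]]'
python3 - <<'E'
from h import *
np.set_printoptions(suppress=True,precision=3)
s=observe(); T=T_tool(s); print(s["position"],"jaw yaw",np.arctan2(T[1,1],T[0,1]), "z",T[:3,2])
c=cam("wrist"); P=cloud(c); cv2.imwrite("pics/w1.png",c["pixels"])
for o in ["key_center","short_key_center","dowel_center","key_block"]:
    for r in trace(c,o)[:3]:
        Q=P[r["mask"]];Q=Q[~np.isnan(Q[:,0])]
        zt=np.percentile(Q[:,2],90); t=Q[Q[:,2]>zt-3]; rr=cv2.minAreaRect(t[:,:2].astype(np.float32))
        print(o,round(r["p"],2),np.round(r["position"]),len(Q),"top",np.round(zt,1),np.round(t.mean(0),1),np.round(rr[0],1),np.round(rr[1],1),round(rr[2],1))
E
```

```text
t: 2.68
position: [570.2, -255.2, 158.0]
tool_rot: [0.001, 0.996, 0.087, 0.001]
wrist_force: [-0.8, -0.5, -0.5]
gripper_width: 85.2
[ 570.249 -255.156  158.043] jaw yaw -1.3969968812223428 z [ 0.002 -0.002 -1.   ]
key_center 0.56 [333. 256.] 348 top 64.7 [ 556.7 -269.5   64. ] [ 556.3 -269.5] [11.   9.5] 11.0
short_key_center 0.7 [335. 195.] 242 top 50.7 [ 600.7 -261.1   50.1] [ 600.5 -261. ] [10.2  9.6] 10.5
dowel_center 0.9 [333. 306.] 296 top 64.3 [ 513.6 -278.1   63.8] [ 513.5 -278.4] [8.8 8.7] 12.2
key_block 0.92 [334. 236.] 8244 top 35.0 [ 563.1 -268.5   34.3] [ 556.3 -269.8] [140.2  45.2] 10.9
```

View pics/w1.png

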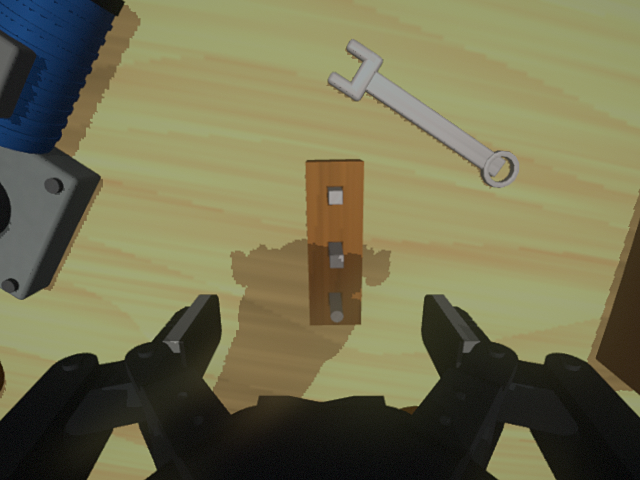

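The middle pin at (333,256) is the long square key: its top is square and at z≈64. The short key is at (335,195) with its top at 50, and the round dowel is at (336,310).

```bash
python3 -m jog '[[[0,0,0.016,-0.0137,-0.0144,-0.02,-1],[0,0,0,0,0,-0.03,-1],[0,0,0,0,0,-0.02,-1],[0,0,0,0,0,0,-1]]]'
```

```text
t: 3.42
position: [549.2, -284.2, 90.0]
tool_rot: [0.005, 0.996, 0.085, 0.001]
wrist_force: [0.0, 0.5, 0.8]
gripper_width: 85.0
```

```bash
python3 -m jog '[[[0,0,0,0,0,0,-1],[0,0,0,0,0,0,-1]]]'; python3 -m jog '[[[0,0,0,0.004,0.007,0,-1],[0,0,0,0.0,0.0,0,-1],[0,0,0,0,0,0,-1]]]'
```

```text
t: 3.68
position: [549.4, -285.8, 92.1]
tool_rot: [0.006, 0.996, 0.084, 0.002]
wrist_force: [0.3, 0.6, 0.7]
gripper_width: 85.3
t: 4.05
position: [554.9, -278.2, 93.8]
tool_rot: [0.006, 0.996, 0.084, 0.004]
wrist_force: [-0.1, -0.3, -0.2]
gripper_width: 85.9
```

```bash
python3 - <<'E'
from h import *
for i in range(6):
    s=observe(); T=T_tool(s); print(np.round(s["t"],2),np.round(s["position"],1),np.round(T[:3,2],4),np.round(np.arctan2(T[1,1],T[0,1]),4)); c=capture("wrist")
E
python3 -m jog '[[[0,0,0,0,0,0,-1],[0,0,0,0,0,0,-1]]]'
```

```text
4.05 [ 554.9 -278.2   93.8] [ 0.0085 -0.0121 -0.9999] -1.4018
4.1 [ 555.  -278.    93.7] [ 0.0085 -0.0119 -0.9999] -1.4016
4.15 [ 554.8 -278.1   93.7] [ 0.0084 -0.0119 -0.9999] -1.4018
4.2 [ 554.7 -278.2   93.6] [ 0.0082 -0.0119 -0.9999] -1.402
4.25 [ 554.6 -278.4   93.5] [ 0.0081 -0.0119 -0.9999] -1.4022
4.3 [ 554.6 -278.4   93.5] [ 0.008  -0.0119 -0.9999] -1.4022
t: 4.6
position: [554.4, -278.6, 93.3]
tool_rot: [0.006, 0.996, 0.084, 0.003]
wrist_force: [0.3, -0.5, 0.2]
gripper_width: 85.4
```

```bash
cat >> h.py <<'E'
def delta(x,y,z,jaw):
    "rotation vector and shift (m) to TCP x,y,z pointing down with jaw axis at yaw (mod pi)"
    s=observe(); T=T_tool(s); cur=np.arctan2(T[1,1],T[0,1]); d=(jaw-cur+np.pi/2)%np.pi-np.pi/2; a=cur+d
    G=np.array([[-np.sin(a),np.cos(a),0],[np.cos(a),np.sin(a),0],[0,0,-1.]]).T  # placeholder columns below
    yv=np.array([np.cos(a),np.sin(a),0]); zv=np.array([0,0,-1.]); G=np.c_[np.cross(yv,zv),yv,zv]
    print("t %.2f"%s["t"],"pos",np.round(s["position"],1),"rot",np.round(R.from_matrix(G@T[:3,:3].T).as_rotvec(),4),"shift mm",np.round(np.array([x,y,z])-s["position"],1),"F",np.round(s["wrist_force"],1),"tau",np.round(s["torque"],2),"w",np.round(s["gripper_width"],1),"q7",np.round(s["joint_positions"][6],2))
E
sed -i '/placeholder/d' h.py
python3 -c "from h import *; delta(556.5,-269.6,52,-1.381)"
python3 -m jog '[[[0.012,0.008,0.02,0.002,0.008,-0.005,-1],[0,0,0,0,0,0,-1],[0,0,0,0,0,0,-1]]]'; python3 -c "from h import *; delta(556.5,-269.6,52,-1.381)"
```

```text
t 4.60 pos [ 554.4 -278.6   93.3] rot [0.0118 0.0079 0.0216] shift mm [  2.1   9.  -41.3] F [ 0.3 -0.5  0.2] tau [0.02 0.02 0.02] w 85.4 q7 -1.07
t: 4.97
position: [556.6, -269.8, 87.8]
tool_rot: [-0.001, 0.995, 0.095, -0.0]
wrist_force: [0.4, -0.0, 0.0]
gripper_width: 85.4
t 4.97 pos [ 556.6 -269.8   87.8] rot [-0.0014 -0.0009 -0.0002] shift mm [ -0.1   0.2 -35.8] F [ 0.4 -0.   0. ] tau [-0.03  0.01 -0.  ] w 85.4 q7 -1.06
```

```bash
python3 -m jog '[[[0,0,0,0,0,-0.012,-1],[0,0,0,0,0,-0.012,-1],[0,0,0,0,0,-0.009,-1],[0,0,0,0,0,0,-1],[0,0,0,0,0,0,-1]]]'; python3 -c "from h import *; delta(556.5,-269.6,52,-1.381)"
```

```text
t: 5.6
position: [555.8, -269.7, 51.5]
tool_rot: [-0.001, 0.996, 0.095, -0.001]
wrist_force: [-1.1, 0.3, 0.4]
gripper_width: 85.3
t 5.60 pos [ 555.8 -269.7   51.5] rot [-0.0018 -0.0025  0.0001] shift mm [0.7 0.1 0.5] F [-1.1  0.3  0.4] tau [ 0.01 -0.02 -0.02] w 85.3 q7 -1.06
```

```bash
python3 -m jog '[[[0,0,0,0.0005,0,0,0],[0,0,0,0,0,0,0.5],[0,0,0,0,0,0,1],[0,0,0,0,0,0,1],[0,0,0,0,0,0,1],[0,0,0,0,0,0,1],[0,0,0,0,0,0,1]]]'; python3 -c "from h import *; delta(556.5,-269.6,52,-1.381)"
```

```text
t: 6.48
position: [557.2, -270.1, 52.8]
tool_rot: [-0.0, 0.996, 0.095, -0.0]
wrist_force: [0.6, -0.2, 0.1]
gripper_width: 7.7
t 6.47 pos [ 557.2 -270.1   52.8] rot [-0.0009 -0.0004  0.0002] shift mm [-0.7  0.5 -0.8] F [ 0.6 -0.2  0.1] tau [0.04 0.   0.02] w 7.7 q7 -1.06
```

```bash
python3 -m jog '[[[0,0,0,0,0,0,1],[0,0,0,0,0,0,1],[0,0,0,0,0,0.01,1],[0,0,0,0,0,0.01,1],[0,0,0,0,0,0.0,1]]]'
python3 - <<'E'
from h import *
delta(556.5,-269.6,52,-1.381)
c=cam("wrist"); cv2.imwrite("pics/w2.png",cv2.resize(c["pixels"][200:440,190:480],None,fx=2,fy=2))
E
```

```text
t: 7.1
position: [557.2, -270.2, 74.4]
tool_rot: [-0.0, 0.996, 0.095, -0.0]
wrist_force: [-0.1, 0.0, -0.5]
gripper_width: 7.6
t 7.10 pos [ 557.2 -270.2   74.4] rot [-0.0008 -0.0002  0.0002] shift mm [ -0.7   0.6 -22.4] F [-0.1  0.  -0.5] tau [-0.01 -0.05 -0.03] w 7.6 q7 -1.06
```

View pics/w2.png

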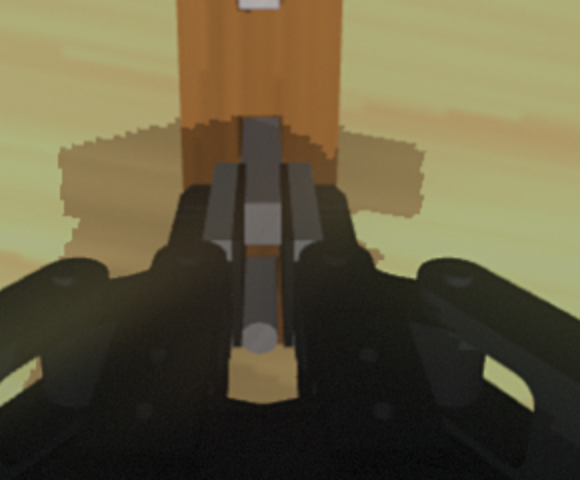

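The key is held upright between the pads, with its top face at (262,220) in the crop. The short key and the dowel are still in their holes.

```bash
python3 -m jog '[[[0,0,0,0,0,0.04,1],[0,0,0,0,0,0.04,1],[0,0,-0.08,-0.005,0.03,0.022,1],[0,0,-0.09,-0.008,0.045,0.0,1],[0,0,-0.09,-0.008,0.045,0,1],[0,0,-0.09,-0.008,0.045,0,1],[0,0,-0.09,-0.008,0.045,0,1],[0,0,-0.09,-0.008,0.045,0,1],[0,0,-0.08,-0.008,0.045,0,1],[0,0,0,0,0.015,0,1]]]';python3 -m jog '[[[0,0,0,0,0,0,1],[0,0,0,0,0,0,1]]]'
python3 - <<'E'
from h import *
delta(502,49,180,-2.0)
c=cam("wrist"); P=cloud(c); cv2.imwrite("pics/w3.png",c["pixels"])
np.savez("w3.npz",P=P,img=c["pixels"],W=c["W"])
for r in trace(c,"drive")[:2]:
    Q=P[r["mask"]]
    for lo,hi in [(33,39),(56,64),(96,104)]:
        q=Q[(Q[:,2]>lo)&(Q[:,2]<hi)]
        if len(q)<10: print(lo,len(q));continue
        rr=cv2.minAreaRect(q[:,:2].astype(np.float32)); print(round(r["p"],2),lo,len(q),np.round(q.mean(0),1),np.round(rr[0],1),np.round(rr[1],1),round(rr[2],2))
E
```

```text
t: 8.4
position: [499.3, 52.8, 178.2]
tool_rot: [-0.001, 0.975, -0.221, 0.0]
wrist_force: [0.6, 0.4, -0.4]
gripper_width: 8.2
t: 8.65
position: [499.0, 53.3, 178.1]
tool_rot: [-0.001, 0.976, -0.219, 0.0]
wrist_force: [-0.2, -1.1, -0.4]
gripper_width: 7.5
t 8.65 pos [499.   53.3 178.1] rot [-0.0024  0.0009  0.0131] shift mm [ 3.  -4.3  1.9] F [-0.2 -1.1 -0.4] tau [-0.01 -0.01  0.  ] w 7.5 q7 -2.25
0.73 33 19684 [551.1  23.4  36. ] [568.3  15.2] [129.7 179.6] 65.51
0.73 56 4778 [569.9  14.7  60.3] [579.5   9.5] [ 58.4 135.4] 64.64
0.73 96 1599 [545.1  26.3  99.9] [545.3  26.3] [29.5 28.6] 64.7
```

View pics/w3.png

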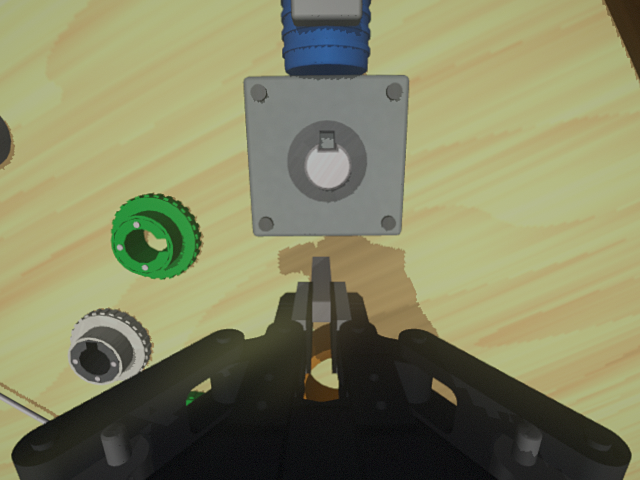

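Run:
```python
from h import *
np.set_printoptions(suppress=True,precision=2)
d=np.load("w3.npz"); P=d["P"]; img=d["img"]
g=cv2.cvtColor(img,cv2.COLOR_BGR2GRAY)
# shaft circle, height>96
rgn=np.zeros((480,640),bool); rgn[130:200,280:380]=1
q=P[rgn&(P[...,2]>98.5)]; print("shaft top",len(q),cv2.minEnclosingCircle(q[:,:2].astype(np.float32)),q[:,2].mean())
qc=P[rgn&(abs(P[...,2]-60)<3)]; qc=qc[np.hypot(*(qc[:,:2]-[546,26]).T)<31]
print("collar",cv2.minEnclosingCircle(qc[:,:2].astype(np.float32)))
# bolts
b=[]
for u,v in [(259,92),(394,92),(388,222),(266,223)]:
    w=P[v-6:v+7,u-6:u+7].reshape(-1,3); gg=g[v-9:v+10,u-9:u+10].astype(float); yy,xx=np.mgrid[v-9:v+10,u-9:u+10]
    k=gg<np.percentile(gg,50)-15; uu,vv=xx[k].mean(),yy[k].mean()
    p=P[int(round(vv)),int(round(uu))]; print("bolt",uu,vv,p,k.sum()); b.append(p)
b=np.array(b); print("mean",b.mean(0)); 
for i,j in [(3,0),(2,1)]: v=b[j]-b[i]; print(np.hypot(*v[:2]),np.arctan2(v[1],v[0]))
for i,j in [(1,0),(2,3)]: v=b[j]-b[i]; print(np.hypot(*v[:2]),np.arctan2(v[1],v[0])-np.pi/2)
s=P[rgn&(P[...,2]<57)&(P[...,2]>30)]; s=s[np.hypot(*(s[:,:2]-[546,26]).T)<24]; print("slot low pts",len(s),s.mean(0) if len(s) else 0)
if len(s): v=s.mean(0)[:2]-[545.8,26]; print(np.hypot(*v),np.arctan2(v[1],v[0]))
k=np.zeros((480,640),bool); k[240:345,295:350]=1
kk=P[k&(P[...,2]>180)&(P[...,2]<195)]; 
for zz in range(130,200,6):
    t=P[k&(abs(P[...,2]-zz)<3)]; print(zz,len(t),t.mean(0) if len(t) else "",t.min(0) if len(t) else "",t.max(0) if len(t) else "")
cv2.imwrite("pics/w3k.png",np.hstack([cv2.resize(img[110:210,277:377],None,fx=4,fy=4,interpolation=cv2.INTER_NEAREST),cv2.resize(img[245:345,272:372],None,fx=4,fy=4,interpolation=cv2.INTER_NEAREST)]))
```

```text
shaft top 1481 ((545.9447021484375, 26.128284454345703), 14.739118576049805) 100.07064099415031
collar ((545.5151977539062, 25.898483276367188), 29.95867156982422)
bolt 263.2 97.16666666666667 [609.95  49.37  40.3 ] 30
bolt 388.2608695652174 94.65217391304348 [570.31 -37.59  41.63] 23
bolt 387.77639751552795 222.2360248447205 [477.99   0.35  41.09] 161
bolt 266.05940594059405 223.36633663366337 [521.09  93.03  42.27] 101
mean [544.84  26.29  41.32]
99.01230927662323 -0.45669101715491234
99.81827489277168 -0.38986840318160865
95.56192017645893 -0.42771882224256363
102.21033026029468 -0.4353113135194593
slot low pts 244 [559.86  19.55  37.25]
15.465980920115998 -0.4303335115428176
130 11 [503.25  51.27 132.47] [501.02  46.94 131.67] [505.26  55.22 133.  ]
136 57 [503.23  50.95 135.91] [500.99  46.78 133.09] [505.45  55.17 138.87]
142 72 [503.12  50.79 141.94] [500.92  46.48 139.04] [505.3   55.09 144.96]
148 75 [503.17  50.85 148.14] [501.3   46.47 145.16] [505.46  55.38 150.92]
154 81 [503.3  51.2 154. ] [501.01  46.63 151.06] [505.75  55.41 156.85]
160 85 [503.03  50.55 159.9 ] [500.68  46.25 157.05] [505.43  55.09 162.91]
166 102 [503.08  50.61 165.87] [500.82  46.45 163.  ] [505.61  54.96 168.76]
172 75 [503.16  50.81 171.65] [501.12  47.04 169.02] [505.14  54.29 174.58]
178 103 [503.71  50.39 178.5 ] [501.59  45.85 175.07] [507.94  53.95 180.98]
184 256 [505.13  49.19 184.25] [487.51  38.49 181.2 ] [513.26  60.83 186.96]
190 623 [502.39  50.71 189.62] [492.74  38.42 187.04] [513.48  59.51 192.93]
196 285 [506.74  48.27 196.16] [493.49  38.43 193.09] [513.2   57.92 198.94]
```

View pics/w3k.png

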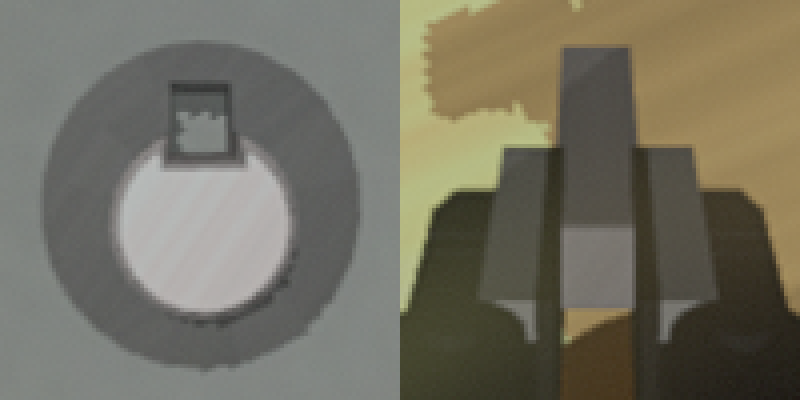

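The shaft axis is at (545.8, 26.0), drive yaw −0.430. The key is upright and centred on the TCP to within about 0.4 mm, with its foot 46.6 mm below it. Next I go above the slot.

```bash
python3 -m jog '[[[0,0,0.012,0.02,-0.011,0,1],[0,0,0,0.02,-0.011,0,1],[0,0,0,0.014,-0.008,-0.012,1],[0,0,0,0,0,-0.005,1],[0,0,0,0,0,0,1],[0,0,0,0,0,0,1]]]'; python3 -c "
from h import *
delta(560.6,19.6,150,-2.001)"
```

```text
t: 9.5
position: [553.0, 18.2, 158.8]
tool_rot: [-0.001, 0.976, -0.216, -0.001]
wrist_force: [0.7, -0.1, 0.1]
gripper_width: 7.5
t 9.50 pos [553.   18.2 158.8] rot [-0.0017 -0.0021  0.006 ] shift mm [ 7.6  1.4 -8.8] F [ 0.7 -0.1  0.1] tau [-0.06  0.02 -0.01] w 7.5 q7 -2.16
```

```bash
python3 -m jog '[[[-0.002,-0.002,0.006,0.0076,0.0014,-0.006,1],[0,0,0,0,0,0,1],[0,0,0,0,0,0,1]]]'
python3 - <<'E'
from h import *
delta(560.6,19.6,150,-2.001)
c=cam("wrist"); cv2.imwrite("pics/w4.png",cv2.resize(c["pixels"][200:350,230:430],None,fx=4,fy=4)); P=cloud(c)
# predicted slot outline
A=np.array([545.8,26.]); ex=np.array([np.cos(-.43),np.sin(-.43)]); ey=np.array([-ex[1],ex[0]])
pp=[np.r_[A+ex*a+ey*b,60] for a,b in [(9.9,5.6),(9.9,-5.6),(21.3,5.6),(21.3,-5.6),(30,0)]]
print((proj(c,pp)-[230,200])*4)
for zz in range(108,150,6):
    k=np.zeros((480,640),bool); k[200:350,295:350]=1
    t=P[k&(abs(P[...,2]-zz)<3)]; print(zz,len(t),t.mean(0) if len(t) else "")
k=np.zeros((480,640),bool); k[150:400,230:400]=1
q=P[k&(abs(P[...,2]-60)<1.5)]; q=q[np.hypot(*(q[:,:2]-A).T)<31]; 
if len(q)>50:
    from scipy.optimize import least_squares
    r=np.hypot(*(q[:,:2]-A).T); e=q[r>28]; print("collar far pts",len(q),np.round(((e[:,:2]-A)@np.c_[ex,ey]).max(0),1),np.round(((e[:,:2]-A)@np.c_[ex,ey]).min(0),1))
E
```

```text
t: 9.88
position: [560.9, 20.8, 153.0]
tool_rot: [-0.0, 0.977, -0.213, 0.0]
wrist_force: [0.2, 0.0, -0.2]
gripper_width: 7.8
t 9.88 pos [560.9  20.8 153. ] rot [ 0.0001  0.0008 -0.0019] shift mm [-0.3 -1.2 -3. ] F [ 0.2  0.  -0.2] tau [ 0.01 -0.02 -0.02] w 7.8 q7 -2.16
[[336.44237467 197.10202994]
 [398.46017201 197.24536378]
 [336.24701035 136.27095085]
 [399.07288784 136.4195662 ]
 [367.82340854  88.852625  ]]
108 44 [565.06297354  18.43549695 108.9034216 ]
114 64 [565.00349538  18.34877551 114.18628783]
120 76 [565.04884033  18.39450338 120.42939046]
126 73 [565.0660429   18.50783433 126.23489451]
132 85 [565.09547741  18.38914573 132.18599133]
138 96 [564.97420699  18.19877613 138.09416238]
144 86 [564.93554025  18.17361328 143.81204736]
collar far pts 2482 [30.1 29.9] [-22.6 -29.5]
```

View pics/w4.png

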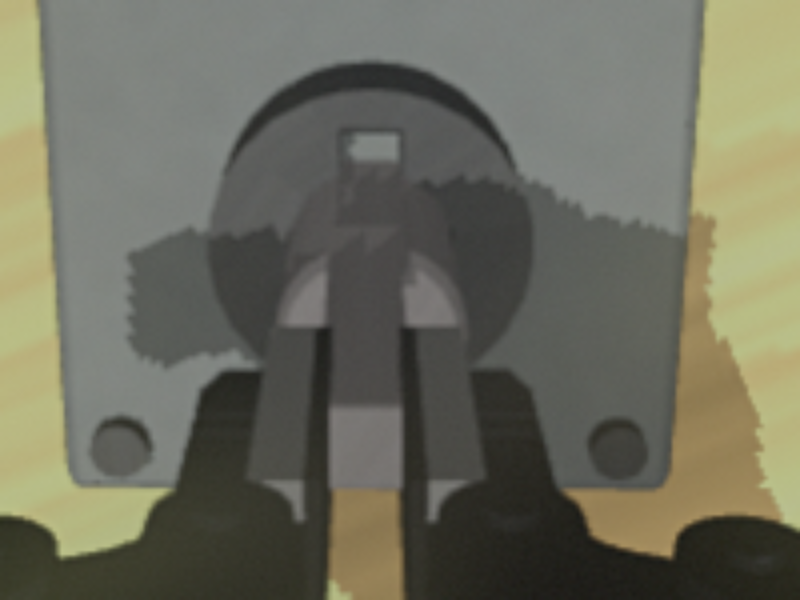

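The slot is open just ahead of the key, with the pocket centre at (372,180) in the crop. The key centre is at about (366) there, so it is roughly 1.3 mm off sideways. I correct that and go down gently.

```bash
python3 -m jog '[[[0,0,0,-0.0002,-0.0015,0,1],[0,0,0,0,0,0,1]]]'; python3 -c "
from h import *
delta(560.7,19.3,143,-2.001)"; python3 -m jog '[[[0,0,0,0,0,-0.005,1],[0,0,0,0,0,-0.004,1],[0,0,0,0,0,0,1]]]';  python3 -c "
from h import *
delta(560.7,19.3,140,-2.001)"
```

```text
t: 10.18
position: [560.6, 19.2, 153.2]
tool_rot: [-0.0, 0.977, -0.212, 0.001]
wrist_force: [-0.5, -0.4, 0.7]
gripper_width: 7.7
t 10.18 pos [560.6  19.2 153.2] rot [ 0.0001  0.0011 -0.002 ] shift mm [  0.1   0.1 -10.2] F [-0.5 -0.4  0.7] tau [-0.02 -0.01 -0.04] w 7.7 q7 -2.15
t: 10.55
position: [560.5, 19.1, 143.4]
tool_rot: [-0.0, 0.977, -0.213, 0.0]
wrist_force: [1.3, 0.1, 0.3]
gripper_width: 7.4
t 10.55 pos [560.5  19.1 143.4] rot [ 0.0001  0.0009 -0.0017] shift mm [ 0.2  0.2 -3.4] F [1.3 0.1 0.3] tau [-0.03  0.01  0.01] w 7.4 q7 -2.15
```

```bash
python3 -m jog '[[[0,0,0,0.0002,0,-0.007,1],[0,0,0,0,0,-0.007,1],[0,0,0,0,0,-0.007,1],[0,0,0,0,0,-0.006,1],[0,0,0,0,0,0,1]]]';  python3 -c "
from h import *
delta(560.7,19.3,112,-2.001)"
```

```text
t: 11.18
position: [560.4, 19.2, 114.0]
tool_rot: [0.0, 0.977, -0.213, 0.0]
wrist_force: [-0.5, -0.5, -1.2]
gripper_width: 7.9
t 11.18 pos [560.4  19.2 114. ] rot [ 0.0001  0.0001 -0.0019] shift mm [ 0.3  0.1 -2. ] F [-0.5 -0.5 -1.2] tau [-0.02  0.02 -0.01] w 7.9 q7 -2.16
```

```bash
python3 -m jog '[[[0,0,0,0.0002,0,-0.004,1],[0,0,0,0,0,-0.003,1],[0,0,0,0,0,-0.0015,1],[0,0,0,0,0,0,1]]]';  python3 -c "
from h import *
delta(560.7,19.3,103,-2.001)"
```

```text
t: 11.68
position: [560.9, 19.1, 105.2]
tool_rot: [-0.0, 0.977, -0.213, 0.0]
wrist_force: [-0.7, -0.2, -0.7]
gripper_width: 7.6
t 11.68 pos [560.9  19.1 105.2] rot [ 0.0001  0.0006 -0.0018] shift mm [-0.2  0.2 -2.2] F [-0.7 -0.2 -0.7] tau [-0.03  0.03 -0.02] w 7.6 q7 -2.16
```

```bash
python3 -m jog '[[[0,0,0,0,0,-0.0018,1],[0,0,0,0,0,0,1]]]';  python3 -c "
from h import *
delta(560.7,19.3,103,-2.001)"
```

```text
t: 11.92
position: [560.9, 19.1, 103.5]
tool_rot: [-0.0, 0.977, -0.213, 0.0]
wrist_force: [0.0, 0.8, 0.8]
gripper_width: 7.3
t 11.93 pos [560.9  19.1 103.5] rot [ 0.      0.0007 -0.0017] shift mm [-0.2  0.2 -0.5] F [0.  0.8 0.8] tau [ 0.04  0.02 -0.  ] w 7.3 q7 -2.16
```

Foot is about 3 mm inside the pocket and there is no contact force. I open the gripper, rise and look.

```bash
python3 -m jog '[[[0,0,0,0,0,0,0.6],[0,0,0,0,0,0,0.2],[0,0,0,0,0,0,-0.4],[0,0,0,0,0,0,-1],[0,0,0,0,0,0,-1],[0,0,0,-0.01,0.005,0.04,-1],[0,0,0,-0.01,0.005,0.04,-1],[0,0,0,-0.01,0.005,0.01,-1],[0,0,0,0,0,0,-1]]]'
python3 - <<'E'
from h import *
delta(560,19,103,-2.001)
c=cam("wrist"); P=cloud(c); cv2.imwrite("pics/w5.png",cv2.resize(c["pixels"][120:320,210:440],None,fx=3,fy=3))
A=np.array([545.8,26.]); ex=np.array([np.cos(-.43),np.sin(-.43)]); ey=np.array([-ex[1],ex[0]])
loc=(P[...,:2]-A)@np.c_[ex,ey]
m=(np.hypot(loc[...,0]-15.6,loc[...,1])<9)
for lo in range(34,126,4):
    k=m&(P[...,2]>=lo)&(P[...,2]<lo+4)
    if k.sum()>5: print(lo,k.sum(),np.round(loc[k].mean(0),1),np.round(loc[k].min(0),1),np.round(loc[k].max(0),1))
E
```

```text
t: 13.05
position: [529.6, 34.4, 195.0]
tool_rot: [0.0, 0.977, -0.213, -0.0]
wrist_force: [0.2, 0.6, -1.0]
gripper_width: 85.5
t 13.05 pos [529.6  34.4 195. ] rot [ 0.0001 -0.0003 -0.0016] shift mm [ 30.4 -15.4 -92. ] F [ 0.2  0.6 -1. ] tau [-0.03 -0.01 -0.  ] w 85.5 q7 -2.18
50 9 [20.6 -0.2] [20.4 -5. ] [20.6  4.9]
54 15 [17.6  4. ] [10.5 -2.5] [22.7  5.7]
58 128 [18.9 -0.1] [ 9.8 -8.9] [24.6  8.9]
62 6 [13.6 -1.6] [ 9.5 -8. ] [20.3  7.2]
66 16 [18.8  0.9] [12.7 -7.1] [20.8  7.9]
70 15 [17.1  0.3] [ 9.8 -7.8] [20.6  7.7]
74 8 [16.6  0.7] [ 9.6 -6.9] [20.7  6.8]
78 21 [17.7 -0. ] [12.3 -8.3] [20.8  8.3]
82 15 [16.8  0.9] [ 9.8 -8.1] [20.6  8.1]
86 13 [15.5 -0.8] [ 9.7 -8. ] [20.7  7.3]
90 114 [14.8 -0.4] [ 9.5 -7.2] [20.7  8. ]
94 153 [14.8 -0.1] [ 8.7 -7.8] [20.4  7.8]
98 95 [ 9.4 -0.2] [ 6.9 -7.7] [13.   7.7]
```

View pics/w5.png

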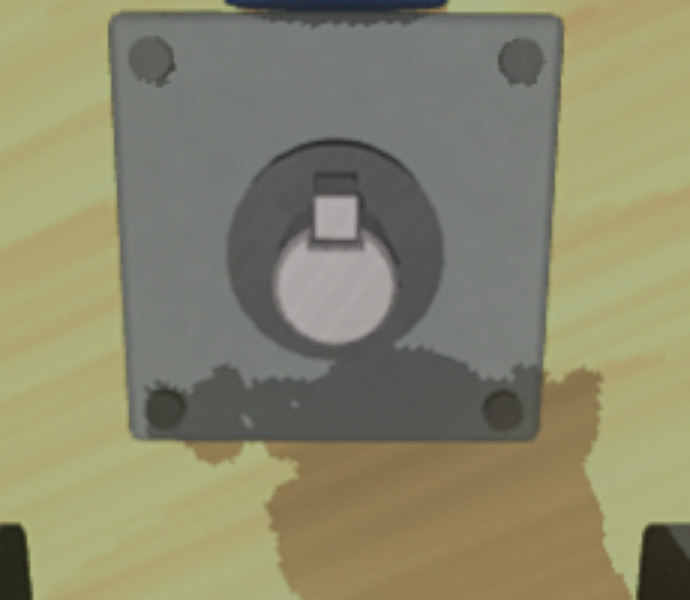

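The key is fully seated: its top is at z≈94, square at (337,217) in the crop. Now I go to the grey pulley, turning the wrist back on the way.

```bash
python3 -m jog '[[[0,0,0.18,-0.006,0.029,0,-1],[0,0,0.18,-0.006,0.029,0,-1],[0,0,0.18,-0.006,0.029,0,-1],[0,0,0.18,-0.006,0.029,0,-1],[0,0,0.18,-0.006,0.029,0,-1],[0,0,0.18,-0.006,0.029,0,-1],[0,0,0.18,-0.006,0.029,0,-1],[0,0,0.18,-0.006,0.029,-0.01,-1],[0,0,0.18,-0.006,0.029,-0.01,-1],[0,0,0.1,-0.003,0.015,0,-1]]]'; python3 -m jog '[[[0,0,0,0,0,0,-1],[0,0,0,0,0,0,-1]]]'
python3 - <<'E'
from h import *
delta(471,318,170,0)
c=cam("wrist"); P=cloud(c); cv2.imwrite("pics/w6.png",c["pixels"]); np.savez("w6.npz",P=P,img=c["pixels"],W=c["W"])
for r in trace(c,"pulley_center")[:3]:
    Q=P[r["mask"]]; 
    for lo,hi in [(12,16),(33,39)]:
        q=Q[(Q[:,2]>lo)&(Q[:,2]<hi)]
        if len(q)>5: print(round(r["p"],2),np.round(r["position"]),lo,len(q),q.mean(0),cv2.minEnclosingCircle(q[:,:2].astype(np.float32)))
E
```

```text
t: 14.35
position: [469.2, 312.3, 158.7]
tool_rot: [0.003, 0.784, 0.621, -0.008]
wrist_force: [0.6, -0.2, -0.9]
gripper_width: 85.3
t: 14.6
position: [468.5, 311.9, 156.0]
tool_rot: [0.002, 0.784, 0.62, -0.01]
wrist_force: [0.0, -0.6, -0.2]
gripper_width: 85.2
t 14.60 pos [468.5 311.9 156. ] rot [ 0.0163 -0.0107  0.2323] shift mm [ 2.5  6.1 14. ] F [ 0.  -0.6 -0.2] tau [-0.01 -0.01  0.02] w 85.2 q7 -1.13
0.89 [423. 295.] 12 2031 [544.83225169 219.90429694  14.01987806] ((549.5243530273438, 204.66775512695312), 42.47340774536133)
0.89 [423. 295.] 33 698 [542.65116715 213.45514269  35.98090535] ((549.2423095703125, 204.93508911132812), 28.10793685913086)
0.78 [321. 200.] 12 2886 [470.9071506  324.99551578  14.1283328 ] ((468.29754638671875, 317.2604064941406), 41.91169738769531)
0.78 [321. 200.] 33 2493 [467.62701566 318.09406835  36.14272668] ((468.3394470214844, 316.8675231933594), 28.181438446044922)
0.58 [189. 268.] 12 2021 [353.24678967 300.40872455  13.98656058] ((341.3634948730469, 288.5765686035156), 41.8419189453125)
0.58 [189. 268.] 33 1697 [340.71465236 294.31629781  35.92091961] ((340.5720520019531, 288.2534484863281), 28.75456428527832)
```

View pics/w6.png

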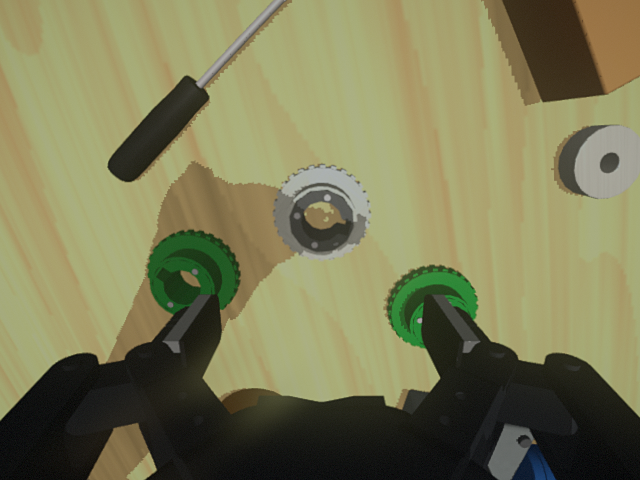

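The grey pulley is at (322,212), centre (468.3, 317.1), with its bore partly in shadow. I zoom in for the keyway.

Run:
```python
from h import *
d=np.load("w6.npz"); img=d["img"]; P=d["P"]
# unwrap top-down around pulley axis at z=36: mean grey and depth by angle for r 17..22
c={"W":d["W"]}
crop=cv2.resize(img[160:265,270:375],None,fx=5,fy=5,interpolation=cv2.INTER_CUBIC)
crop=np.clip((crop/255.)**0.5*255,0,255).astype(np.uint8); cv2.imwrite("pics/w6c.png",crop)
loc=P[...,:2]-[468.3,317.1]; r=np.hypot(loc[...,0],loc[...,1]); a=np.degrees(np.arctan2(loc[...,1],loc[...,0]))%360
z=P[...,2]
for k in range(0,360,10):
    m=(r>18)&(r<22)&(abs((a-k+180)%360-180)<5); print(k,m.sum(),np.round(np.median(z[m])) if m.sum() else "",np.round(img[m].mean()),(z[m]<30).sum())
```

```text
0 138 234.0 46.0 0
10 269 236.0 35.0 0
20 21 36.0 88.0 0
30 538 253.0 21.0 0
40 763 255.0 19.0 0
50 41 37.0 58.0 0
60 22 37.0 161.0 0
70 21 36.0 124.0 0
80 24 36.0 87.0 0
90 24 36.0 87.0 0
100 76 254.0 39.0 0
110 786 254.0 22.0 0
120 1118 253.0 23.0 0
130 299 244.0 33.0 0
140 28 36.0 58.0 0
150 71 235.0 61.0 0
160 20 37.0 73.0 0
170 23 36.0 59.0 0
180 20 36.0 59.0 0
190 21 37.0 60.0 0
200 23 36.0 59.0 0
210 22 36.0 59.0 0
220 20 36.0 60.0 0
230 25 36.0 65.0 0
240 19 37.0 109.0 0
250 19 36.0 77.0 0
260 23 36.0 62.0 0
270 18 36.0 62.0 0
280 21 36.0 63.0 0
290 21 36.0 71.0 0
300 20 36.0 62.0 0
310 50 30.0 55.0 25
320 40 7.0 72.0 35
330 0  nan 0
340 0  nan 0
350 13 36.0 70.0 0<stdin>:10: RuntimeWarning: Mean of empty slice.
  ret = ret.dtype.type(ret / rcount)
```

View pics/w6c.png

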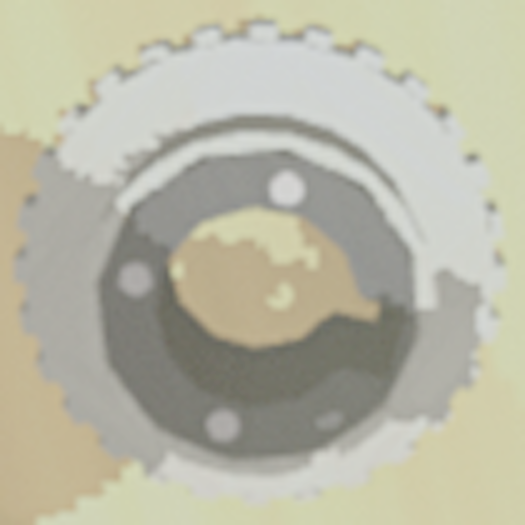

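Run:
```python
from h import *
c=cam("wrist"); P=cloud(c); delta(468.3,317.1,16,0)
A=np.array([468.3,317.1])
for r in (17.5,18.5,19.5,20.5,21.5,22.5):
    ang=np.arange(0,360,1.5); X=np.c_[A[0]+r*np.cos(np.radians(ang)),A[1]+r*np.sin(np.radians(ang)),np.full(len(ang),36.)]
    px=np.round(proj(c,X)).astype(int); z=P[px[:,1],px[:,0],2]; low=~(z>33.5); b=ang[low]; print(r,b.min() if len(b) else "",b.max() if len(b) else "",len(b),b.mean() if len(b) else "")
b=P[(abs(P[...,2]-36.2)<1.0)][:,:2]-A; r=np.hypot(*b.T); print((r<31).sum(), cv2.minEnclosingCircle(b[r<31].astype(np.float32)))
```

```text
t 14.75 pos [468.8 312.  156.8] rot [ 0.0155 -0.0095  0.2317] shift mm [  -0.5    5.1 -140.8] F [-0.6 -0.5 -0.4] tau [ 0.03 -0.02  0.06] w 85.5 q7 -1.13
17.5 288.0 349.5 27 328.3333333333333
18.5 316.5 349.5 23 333.0
19.5 201.0 349.5 23 327.9782608695652
20.5 300.0 349.5 22 332.9318181818182
21.5 135.0 346.5 20 313.95
22.5 285.0 346.5 14 329.89285714285717
2049 ((0.19268694519996643, -0.06454674899578094), 28.002159118652344)
```

The keyway points at about 333° (−0.47 rad), so it is nearly aligned with the drive's −0.43 already. I grip with the jaw at about 0.56.

```bash
python3 -m jog '[[[0.016,-0.01,0.15,-0.0005,0.005,-0.01,-1],[0,0,0.16,0,0,-0.02,-1],[0,0,0.16,0,0,-0.02,-1],[0,0,0.16,0,0,-0.015,-1],[0,0,0.14,0,0,-0.005,-1],[0,0,0,0,0,0,-1],[0,0,0,0,0,0,-1]]]';  python3 -c "
from h import *
delta(468.4,317.1,15,0.56)"
```

```text
t: 15.62
position: [471.9, 313.0, 87.0]
tool_rot: [0.001, 0.49, 0.872, 0.002]
wrist_force: [0.3, -0.3, -0.1]
gripper_width: 85.2
t 15.62 pos [471.9 313.   87. ] rot [-0.0035  0.0036  0.014 ] shift mm [ -3.5   4.1 -72. ] F [ 0.3 -0.3 -0.1] tau [ 0.02  0.02 -0.  ] w 85.2 q7 -0.51
```

```bash
python3 -m jog '[[[-0.0035,0.0036,0.014,-0.0035,0.0041,0,-1],[0,0,0,0,0,0,-1],[0,0,0,0,0,-0.012,-1],[0,0,0,0,0,-0.015,-1],[0,0,0,0,0,-0.015,-1],[0,0,0,0,0,-0.008,-1],[0,0,0,0,0,0,-1]]]';  python3 -c "
from h import *
delta(468.4,317.1,15,0.56)"
```

```text
t: 16.5
position: [467.8, 317.2, 33.3]
tool_rot: [0.0, 0.485, 0.874, -0.0]
wrist_force: [-0.3, -0.2, 0.3]
gripper_width: 85.5
t 16.50 pos [467.8 317.2  33.3] rot [ 0.0009 -0.0002  0.003 ] shift mm [  0.6  -0.1 -18.3] F [-0.3 -0.2  0.3] tau [0.01 0.04 0.02] w 85.5 q7 -0.56
```

```bash
python3 -m jog '[[[0,0,0,0.0006,0,-0.007,-1],[0,0,0,0,0,-0.007,-1],[0,0,0,0,0,-0.002,-1],[0,0,0,0,0,0,-1]]]';  python3 -c "
from h import *
delta(468.4,317.1,15,0.56)"; python3 -m jog '[[[0,0,0,0,0,0,0],[0,0,0,0,0,0,0],[0,0,0,0,0,0,0.5],[0,0,0,0,0,0,1],[0,0,0,0,0,0,1],[0,0,0,0,0,0,1]]]';  python3 -c "
from h import *
delta(468.4,317.1,15,0.56)"
```

```text
t: 17.0
position: [468.9, 317.5, 16.8]
tool_rot: [0.0, 0.486, 0.874, 0.0]
wrist_force: [-0.2, -0.2, -0.1]
gripper_width: 85.6
t 17.00 pos [468.9 317.5  16.8] rot [0.0002 0.0007 0.0032] shift mm [-0.5 -0.4 -1.8] F [-0.2 -0.2 -0.1] tau [ 0.02 -0.04  0.03] w 85.6 q7 -0.58
t: 17.75
position: [469.3, 317.8, 17.7]
tool_rot: [0.001, 0.486, 0.874, 0.001]
wrist_force: [-0.3, 0.4, 0.4]
gripper_width: 53.7
t 17.75 pos [469.3 317.8  17.7] rot [-0.0003  0.0019  0.0033] shift mm [-0.9 -0.7 -2.7] F [-0.3  0.4  0.4] tau [-0.07  0.05  0.02] w 53.7 q7 -0.57
```

```bash
python3 -m jog '[[[0,0,0,0,0,0.006,1],[0,0,0,0,0,0.02,1],[0,0,0,0,0,0.035,1],[0,0,0,0,0,0.035,1],[0,0,0,0,0,0.015,1],[0,0,0,0,0,0,1],[0,0,0,0,0,0,1]]]';  python3 -c "
from h import *
delta(545.8,26,140,0.597)"
```

```text
t: 18.62
position: [466.8, 315.6, 132.9]
tool_rot: [-0.0, 0.485, 0.874, -0.002]
wrist_force: [-0.4, 0.2, -5.7]
gripper_width: 53.4
t 18.62 pos [466.8 315.6 132.9] rot [ 0.0028 -0.0019  0.0398] shift mm [  79.  -289.6    7.1] F [-0.4  0.2 -5.7] tau [ 0.05  0.   -0.08] w 53.4 q7 -0.46
```

```bash
python3 -m jog '[[[0.003,-0.002,0,0.005,-0.015,0.004,1],[0,0,0.01,0.009,-0.034,0.002,1],[0,0,0.01,0.009,-0.034,0,1],[0,0,0.01,0.009,-0.034,0,1],[0,0,0.01,0.009,-0.034,0,1],[0,0,0,0.009,-0.034,0,1],[0,0,0,0.009,-0.034,0,1],[0,0,0,0.009,-0.033,0,1],[0,0,0,0.004,-0.015,0,1],[0,0,0,0,0,0,1]]]'; python3 -m jog '[[[0,0,0,0,0,0,1],[0,0,0,0,0,0,1]]]';  python3 -c "
from h import *
delta(545.8,26,130,0.597)"
```

```text
t: 19.88
position: [535.6, 27.6, 130.9]
tool_rot: [-0.005, 0.469, 0.883, -0.006]
wrist_force: [0.3, 0.6, -5.4]
gripper_width: 53.6
t: 20.12
position: [534.8, 30.1, 130.8]
tool_rot: [-0.006, 0.468, 0.884, -0.006]
wrist_force: [0.3, 1.1, -6.3]
gripper_width: 53.3
t 20.12 pos [534.8  30.1 130.8] rot [ 0.0045 -0.0153  0.0002] shift mm [11.  -4.1 -0.8] F [ 0.3  1.1 -6.3] tau [ 0.   -0.05  0.02] w 53.3 q7 0.13
```

```bash
python3 -m jog '[[[0.0045,-0.015,0,0.011,-0.004,0,1],[0,0,0,0,0,0,1],[0,0,0,0,0,0,1]]]';  python3 - <<'E'
from h import *
delta(545.8,26,122,0.597)
c=cam("wrist"); P=cloud(c); s=observe(); T=T_tool(s); zt=s["position"][2]-17.7+36; A=s["position"][:2]
b=P[abs(P[...,2]-zt)<1.2][:,:2]-A; r=np.hypot(*b.T); q=b[r<31]; print(len(q),q.mean(0) if len(q) else "")
for r in (17.5,18.5,19.5,20.5,21.5):
    ang=np.arange(-180,180,3.); X=np.c_[A[0]+r*np.cos(np.radians(ang)),A[1]+r*np.sin(np.radians(ang)),np.full(len(ang),zt)]
    px=np.round(proj(c,X)).astype(int); ok=(px[:,0]>=0)&(px[:,0]<640)&(px[:,1]>=0)&(px[:,1]<480); px=np.clip(px,0,[639,479]); z=P[px[:,1],px[:,0],2]
    print(r,"low",ang[ok&~(z>zt-3)].tolist(),"high",ang[ok&(z>zt+3)].tolist())
E
```

```text
t: 20.5
position: [546.5, 28.0, 131.0]
tool_rot: [0.0, 0.466, 0.885, 0.001]
wrist_force: [0.5, -0.3, -5.7]
gripper_width: 53.2
t 20.50 pos [546.5  28.  131. ] rot [-0.0009  0.0012 -0.0032] shift mm [-0.7 -2.  -9. ] F [ 0.5 -0.3 -5.7] tau [ 0.01 -0.01  0.02] w 53.2 q7 0.14
8192 [-2.16484436  1.22314742]
17.5 low [-42.0, -39.0, -36.0, -33.0, -30.0, -27.0, -24.0, -21.0, -18.0, -15.0, -12.0, -9.0] high []
18.5 low [-42.0, -39.0, -36.0, -33.0, -30.0, -27.0, -24.0, -21.0, -18.0, -15.0, -12.0, 99.0] high []
19.5 low [-39.0, -36.0, -33.0, -30.0, -27.0, -24.0, -21.0, -18.0, -15.0, -12.0] high []
20.5 low [-36.0, -33.0, -30.0, -24.0, -21.0, -15.0, -12.0, 165.0] high []
21.5 low [] high []
```

```bash
cat > kw.py <<'E'
from h import *
from scipy.optimize import least_squares
def kw():
    s=observe(); c=cam("wrist"); P=cloud(c); zt=s["position"][2]-17.7+36; A=s["position"][:2]
    g=np.arange(-33,33,.4); X,Y=np.meshgrid(g,g); W=np.c_[A[0]+X.ravel(),A[1]+Y.ravel(),np.full(X.size,zt)]
    px=proj(c,W).astype(np.float32); z=cv2.remap(P[...,2].astype(np.float32),px[:,0].reshape(X.shape),px[:,1].reshape(X.shape),cv2.INTER_NEAREST)
    hole=(~(z>zt-2)).astype(float); R0=np.hypot(X,Y)<26
    def model(p):
        x,y=X-p[0],Y-p[1]; u=x*np.cos(p[2])+y*np.sin(p[2]); v=-x*np.sin(p[2])+y*np.cos(p[2])
        sg=lambda d:1/(1+np.exp(-d/.4))
        return np.maximum(sg(15.7-np.hypot(x,y)),sg(u)*sg(5.8-abs(v))*sg(22.8-u))
    best=min((least_squares(lambda p:(model(p)-hole)[R0],[0,0,a],diff_step=1e-3) for a in (-.6,-.45,-.3)),key=lambda r:r.cost)
    print("centre-TCP",np.round(best.x[:2],2),"keyway yaw",round(best.x[2],4),"rms",round(np.sqrt(2*best.cost/R0.sum()),3),"TCP",np.round(A,1),"zt med",np.round(np.median(z[(np.hypot(X,Y)>23)&(np.hypot(X,Y)<26)]),1),zt.round(1))
if __name__=="__main__": kw(); delta(545.8,26,122,0.597)
E
python3 kw.py
```

```text
centre-TCP [-1.01  0.19] keyway yaw -0.4531 rms 0.156 TCP [546.7  27.9] zt med nan 149.3
t 20.60 pos [546.6  27.9 131. ] rot [-0.0007  0.0014 -0.0031] shift mm [-0.8 -1.9 -9. ] F [-1.   0.4 -5.5] tau [-0.01 -0.03 -0.02] w 52.9 q7 0.14
```

```bash
python3 -m jog '[[[0,0.001,0.02,-0.0003,-0.002,-0.004,1],[0,0,0,0,0,-0.002,1],[0,0,0,0,0,0,1],[0,0,0,0,0,0,1]]]';  python3 -c "
from h import *
delta(546.3,25.9,115,0.62)"
```

```text
t: 21.1
position: [546.0, 25.6, 124.4]
tool_rot: [-0.0, 0.457, 0.889, 0.0]
wrist_force: [-0.0, 0.6, -5.9]
gripper_width: 53.7
t 21.10 pos [546.   25.6 124.4] rot [-0.0007 -0.0003 -0.0013] shift mm [ 0.3  0.3 -9.4] F [-0.   0.6 -5.9] tau [ 0.04 -0.01  0.03] w 53.7 q7 0.16
```

```bash
python3 -m jog '[[[0,0,0,0.0003,0.0003,-0.003,1],[0,0,0,0,0,-0.002,1],[0,0,0,0,0,0,1]]]'; python3 -m jog '[[[0,0,0,0,0,-0.002,1],[0,0,0,0,0,-0.001,1],[0,0,0,0,0,0,1]]]';  python3 -c "
from h import *
delta(546.3,25.9,115,0.62)"
```

```text
t: 21.48
position: [546.3, 25.9, 119.1]
tool_rot: [-0.0, 0.457, 0.889, 0.0]
wrist_force: [1.2, 0.9, -5.6]
gripper_width: 54.1
t: 21.85
position: [546.3, 26.0, 115.9]
tool_rot: [-0.0, 0.457, 0.889, 0.0]
wrist_force: [0.3, 0.4, -5.5]
gripper_width: 53.5
t 21.85 pos [546.3  26.  115.9] rot [-0.0007 -0.0001 -0.0013] shift mm [-0.  -0.1 -0.9] F [ 0.3  0.4 -5.5] tau [-0.01 -0.02 -0.04] w 53.5 q7 0.15
```

```bash
python3 kw.py; python3 -m jog '[[[0,0,0,0,0,-0.001,1],[0,0,0,0,0,-0.001,1],[0,0,0,0,0,0,1]]]';  python3 -c "
from h import *
delta(546.3,25.9,115,0.62)"
```

```text
centre-TCP [-1.01  0.2 ] keyway yaw -0.433 rms 0.155 TCP [546.3  26. ] zt med nan 134.2
t 21.90 pos [546.3  26.  115.9] rot [-0.0007 -0.0001 -0.0243] shift mm [-0.5  0.   6.1] F [-0.2 -0.3 -5. ] tau [-0.03  0.01 -0.05] w 53.5 q7 0.15
t: 22.28
position: [546.4, 25.9, 113.9]
tool_rot: [-0.0, 0.457, 0.889, 0.0]
wrist_force: [0.2, 0.3, -4.6]
gripper_width: 53.4
t 22.27 pos [546.4  25.9 113.9] rot [-0.0006  0.0001 -0.0013] shift mm [-0.1 -0.   1.1] F [ 0.2  0.3 -4.6] tau [-0.02 -0.04 -0.02] w 53.4 q7 0.15
```

Keyway yaw is now −0.433 against −0.430 for the slot. The bore is over the chamfer with no side force, so I carry on down gently past the key top (TCP ≈111.7).

```bash
python3 -m jog '[[[0,0,0,0,0,-0.001,1],[0,0,0,0,0,-0.001,1],[0,0,0,0,0,0,1]]]';  python3 -m jog '[[[0,0,0,0,0,-0.001,1],[0,0,0,0,0,-0.001,1],[0,0,0,0,0,0,1]]]';  python3 -c "
from h import *
delta(546.3,25.9,115,0.62)"
```

```text
t: 22.65
position: [546.4, 26.0, 111.7]
tool_rot: [-0.0, 0.457, 0.889, 0.0]
wrist_force: [0.3, 0.2, -5.5]
gripper_width: 53.9
t: 23.02
position: [546.4, 25.9, 109.6]
tool_rot: [-0.0, 0.457, 0.889, 0.0]
wrist_force: [0.3, -1.1, -6.5]
gripper_width: 53.7
t 23.02 pos [546.4  25.9 109.6] rot [-0.0007  0.     -0.0012] shift mm [-0.1 -0.   5.4] F [ 0.3 -1.1 -6.5] tau [ 0.02  0.04 -0.03] w 53.7 q7 0.14
```

```bash
python3 -m jog '[[[0,0,0,0,0,-0.002,1],[0,0,0,0,0,-0.002,1],[0,0,0,0,0,-0.002,1],[0,0,0,0,0,0,1]]]';  python3 -m jog '[[[0,0,0,0,0,-0.003,1],[0,0,0,0,0,-0.003,1],[0,0,0,0,0,-0.002,1],[0,0,0,0,0,0,1]]]';  python3 -c "
from h import *
delta(546.3,25.9,77.7,0.62)"
```

```text
t: 23.52
position: [546.4, 25.9, 103.1]
tool_rot: [-0.0, 0.457, 0.889, 0.0]
wrist_force: [0.6, -0.4, -5.2]
gripper_width: 53.5
t: 24.02
position: [546.4, 25.9, 94.4]
tool_rot: [-0.0, 0.457, 0.889, 0.0]
wrist_force: [-0.6, 0.4, -5.0]
gripper_width: 53.4
t 24.02 pos [546.4  25.9  94.4] rot [-0.0007 -0.0002 -0.0012] shift mm [ -0.1  -0.  -16.7] F [-0.6  0.4 -5. ] tau [ 0.02 -0.   -0.04] w 53.4 q7 0.13
```

```bash
python3 -m jog '[[[0,0,0,0,0,-0.003,1],[0,0,0,0,0,-0.003,1],[0,0,0,0,0,-0.002,1],[0,0,0,0,0,0,1]]]';  python3 -m jog '[[[0,0,0,0,0,-0.002,1],[0,0,0,0,0,-0.002,1],[0,0,0,0,0,-0.001,1],[0,0,0,0,0,0,1]]]';  python3 -c "
from h import *
delta(546.3,25.9,77.7,0.62)"
```

```text
t: 24.52
position: [546.4, 25.9, 85.8]
tool_rot: [-0.0, 0.457, 0.889, 0.0]
wrist_force: [-0.7, 0.8, -6.7]
gripper_width: 53.4
t: 25.02
position: [546.5, 25.9, 80.6]
tool_rot: [-0.0, 0.457, 0.889, 0.0]
wrist_force: [0.5, 0.3, -5.8]
gripper_width: 53.1
t 25.02 pos [546.5  25.9  80.6] rot [-0.0007  0.     -0.0011] shift mm [-0.2 -0.  -2.9] F [ 0.5  0.3 -5.8] tau [-0.02  0.01 -0.01] w 53.1 q7 0.11
```

```bash
python3 -m jog '[[[0,0,0,0,0,-0.001,1],[0,0,0,0,0,-0.0006,1],[0,0,0,0,0,0,1]]]';  python3 -m jog '[[[0,0,0,0,0,-0.0007,1],[0,0,0,0,0,-0.0003,1],[0,0,0,0,0,0,1]]]'; python3 -m jog '[[[0,0,0,0,0,-0.0007,1],[0,0,0,0,0,0,1]]]'
```

```text
t: 25.4
position: [546.6, 26.0, 79.0]
tool_rot: [-0.0, 0.457, 0.889, 0.0]
wrist_force: [-0.1, -0.7, -6.2]
gripper_width: 53.5
t: 25.78
position: [546.6, 26.0, 78.0]
tool_rot: [-0.0, 0.457, 0.889, 0.0]
wrist_force: [0.1, 1.3, -5.9]
gripper_width: 53.6
t: 26.02
position: [546.7, 26.0, 77.8]
tool_rot: [0.0, 0.457, 0.889, 0.0]
wrist_force: [-0.6, -0.7, -5.1]
gripper_width: 53.5
```

```bash
python3 -m jog '[[[0,0,0,0,0,-0.0007,1],[0,0,0,0,0,0,1]]]'; python3 -m jog '[[[0,0,0,0,0,-0.0007,1],[0,0,0,0,0,0,1]]]'; python3 -m jog '[[[0,0,0,0,0,-0.0007,1],[0,0,0,0,0,0,1]]]'
```

```text
t: 26.28
position: [546.8, 26.0, 77.7]
tool_rot: [0.0, 0.457, 0.889, 0.0]
wrist_force: [0.8, -0.4, -4.9]
gripper_width: 53.6
t: 26.52
position: [546.8, 26.0, 77.7]
tool_rot: [0.001, 0.457, 0.889, 0.0]
wrist_force: [-1.3, -0.7, -3.0]
gripper_width: 53.8
t: 26.78
position: [546.8, 26.0, 77.7]
tool_rot: [0.001, 0.457, 0.889, -0.0]
wrist_force: [-2.0, -0.4, -1.7]
gripper_width: 53.4
```

It is resting on the collar at TCP z 77.7, exactly the expected height, with light contact. I release, rise and check.

```bash
python3 -m jog '[[[0,0,0,0,0,0,0],[0,0,0,0,0,0,-0.3],[0,0,0,0,0,0,-0.7],[0,0,0,0,0,0,-1],[0,0,0,0,0,0,-1],[0,0,0,0,0,0.02,-1],[0,0,0,0,0,0.035,-1],[0,0,0,0,0,0.04,-1],[0,0,0,0,0.01,0.02,-1],[0,0,0,0,0,0,-1]]]'
python3 - <<'E'
from h import *
delta(545,26,200,.6)
c=cam("wrist"); P=cloud(c); cv2.imwrite("pics/w7.png",c["pixels"])
A=np.array([545.8,26.]); r=np.hypot(*(P[...,:2]-A).transpose(2,0,1))
for lo,hi,n in [(16.5,27,"boss top"),(30,41,"rim top"),(0,12,"shaft top"),(46,60,"block top")]:
    q=P[(r>lo)&(r<hi)]; z=q[:,2]; z=z[z>20]; print(n,len(z),np.round(np.percentile(z,[5,25,50,75,95]),1))
q=P[abs(P[...,2]-96)<1.5]; q=q[np.hypot(*(q[:,:2]-A).T)<32]; print("boss",cv2.minEnclosingCircle(q[:,:2].astype(np.float32)))
q=P[(abs(P[...,2]-74)<1.5)]; q=q[np.hypot(*(q[:,:2]-A).T)<46]; M=np.c_[q[:,:2],np.ones(len(q))]; print("rim plane tilt",np.linalg.lstsq(M,q[:,2],rcond=None)[0])
E
```

```text
t: 28.02
position: [548.8, 37.6, 201.9]
tool_rot: [0.003, 0.457, 0.89, 0.002]
wrist_force: [-0.4, 1.1, -0.8]
gripper_width: 85.0
t 28.02 pos [548.8  37.6 201.9] rot [-0.0009  0.008  -0.0224] shift mm [ -3.8 -11.6  -1.9] F [-0.4  1.1 -0.8] tau [-0.02 -0.01  0.02] w 85.0 q7 0.2
boss top 12361 [ 95.3 276.4 284.8 291.4 297. ]
rim top 16285 [ 73.  235.4 282.9 296.5 303. ]
shaft top 735 [ 99.1  99.8 100.2 100.6 101.3]
block top 21170 [ 35.7 234.3 268.7 281.8 293.6]
boss ((546.2160034179688, 24.880464553833008), 28.111289978027344)
rim plane tilt [ 4.06624932e-04 -3.40095249e-04  7.38960895e+01]
```

View pics/w7.png

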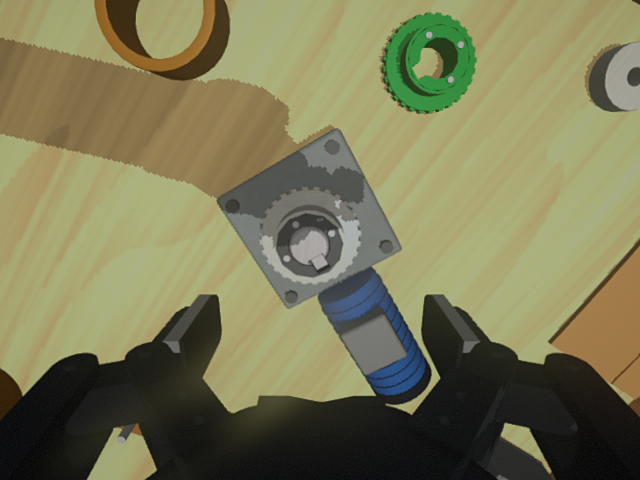

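The pulley is home: its rim top is at z=74.0 and level, and the shaft top at 100 stands 4 mm above the boss. The key shows in the keyway at (320,262), and the gripper is clear. I check the bystanders, then hand in.

Run:
```python
from h import *
from rig import sign_off
c=cam("scene"); P=cloud(c)
for o in ["short_key_center","dowel_center","idler_center","key_center"]:
    for r in trace(c,o)[:1]: Q=P[r["mask"]]; print(o,round(r["p"],2),np.round(np.nanmedian(Q,0)))
print(observe()["t"],sign_off())
```

```text
short_key_center 0.38 [ 605. -260.   48.]
dowel_center 0.44 [ 517. -277.   53.]
idler_center 0.78 [712. 303.  21.]
the job is handed in; nothing more can be done
28.325 None
```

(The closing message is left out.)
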